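# Stack the matching soup tub on its twin from the packing shelf

## Robot

A 6-joint arm with a two-finger parallel gripper is mounted at the origin on the work surface. World frame = base frame: x ahead of the robot, y to its left, z up, the work surface at z = 0. Lengths are in m, angles in rad, forces in N, time in s.
With the tool pointing down it reaches from about 0.275 to 0.975 m from the base axis. Payload 8.4 kg.
Tool frame: the origin (TCP) lies on the centre line of the jaws, within the pads' length; the fingertips stand 25 mm ahead of it and the grasp point (between the pads) lies 6 mm ahead of it (ctrl.finger_overhang is the distance from the TCP to the fingertips, in m); z points along the fingers, y is the line along which they close (so a half turn about z gives the same grasp; the last joint's range is limited). The gripper opens to 92 mm and grips with 3 to 60 N. Pads are 20 mm wide; open, the fingers measure 128 mm over their backs; the gripper's body (75 mm by 189 mm) begins 69 mm behind the grasp point.
Start: joints at [-1.294, 0.353, 1.633, -0, 1.155, -0.002], TCP at [0.172, -0.601, 0.211] pointing down, gripper open.
Joint ranges: [-2.63, 2.63], [-0.92, 2.1], [0.06, 2.66], [-1.3, 4.44], [0, 2.69], [-3.02, 3.02]. Speed limits (rad/s): [2.22, 2.22, 2.79, 3.14, 3.14, 3.14].

## Interface

Orientations are given as [roll, pitch, yaw] about the fixed x, y, z axes, in that order (R = Rz(yaw) Ry(pitch) Rx(roll)).
In Python, from bench import ctrl, imaging, job gives the robot as it stands.
- The arm moves only by the shell command python3 -m creep 'ROWS' [FORCE]. ROWS is JSON, a list of rows, each an object with "delta_pos": the shift along the tool's x, y, z in m, a list of three; "rotation": the turn, a rotation vector about the tool's x, y, z in degrees, a list of three; "grip": the finger opening in m, from 0 to 0.0919. A call has exactly 10 rows; each row is the pose to reach, as a shift and turn from the pose commanded when the call began, along the tool's axes at that moment; what a row does not reach only later rows make up. A row lasts 1/12 s, in which the tool goes at most 41.7 mm and 7.16 degrees, less where a joint would pass 70% of its speed; a pose out of reach is approached as far as the arm can. A call with a gripper value outside its range is refused whole. The fingers move at their own pace and stop on an object; FORCE is the grip in N (left out, the last holds). Time passes only in rows, so rows that repeat a pose let the fingers close, or fill a call up. It gives the time, the measured TCP pose, the force, the opening and the grip force at its end, in the units of the state.
- ctrl.get_obs(): the state, without advancing time (a new reading comes with each control period).
- imaging.camera(name): name is "side" or "top" or "wrist"; returns a dict with "image" (420x560x3 uint8, red, green, blue), "K" (3x3 intrinsics, pixels), "D" ([k1, k2, p1, p2, k3] as OpenCV has them; the pictures are not rectified), "extrinsics" (4x4, takes a point from camera to world coordinates). Camera axes: x right, y up, looking along -z (the intrinsics and any distortion apply to the point x, -y, -z); pixel columns grow to the right and rows downward; lengths in m; the calibration is good to about 2 mm. A picture is of the moment at which its call begins. There is no depth.
- job.finish_job(): hands the job in; it is judged then, once.
The state is a dict: "time": time; "joints": joint angles; "joint_velocities": joint speeds; "tau": joint torques, N m; "tcp_pos": TCP position; "eef_rot": TCP orientation; "wrist_force": force on the tool from outside, world axes, zero at the start; "wrist_torque": the same for the moment, N m; "gripper_width": finger opening in m; "finger_force": force on a finger pad.
Only numpy, scipy, OpenCV 4.12 (cv2) and the standard library are available. Lean on these libraries where they do the work, as an engineer would, in place of code of your own. Each camera call takes 0.05 s, during which the arm holds its last target. There are 200 camera calls.

## Task

Slide the rectangular soup tub standing alone on the table up against the front of the low steel shelf, in line with the one tub on the shelf of the same shape, then push that matching tub over the shelf edge onto it so that its foot drops fully into the lower tub's raised rim. Leave the round and square tubs, which do not nest, where they stand. Keep the tubs level and the lower one on the table, and leave the other things on the table undisturbed.

Things in the scene. Friction and masses are not known exactly. Their poses are not given: they have to be found in the camera images.
- shelf: Low fixed steel shelf, 300 (its x) by 560 (its y) by 47 mm high, 25 mm upstand on its far edge. Origin: centre of its underside, on the table; x away from the robot, y along its front; front face at x = -150 mm. Place and yaw vary. Three tubs stand on it about 155 mm apart, in any order, centres 70 to 90 mm behind the front face.
- shelf_edge (a point): Middle of the shelf's upper front edge (47 mm above the table); axes as the shelf's.
- lower_tub: Rectangular orange soup tub, loose on the table, 0.35 kg, too wide to grasp: 98 (x) by 126 (y) over its pale 5 mm rim, 44 high; below 30 mm height a foot of 80 by 106. Origin: centre of underside. The sealed top is rigid, 36 above the underside; the rim stands 8 above it round a recess of 88 by 116, where fingertips can drag it by the rim. Against the shelf its centre is 49 before the front face.
- twin_tub: Loose tub on the shelf (0.32 kg), same shape, size, colour and frame as lower_tub, long side roughly along the shelf's front. Its foot fits lower_tub's recess with 4 (x) and 5 mm (y) to spare each side; nested, its origin is 36 mm above lower_tub's. Pushed at its rim from behind, fingertips just above the shelf, it slides without tipping over, and tilts slightly as it drops in.
- round_tub: Odd tub on the shelf: round, 116 mm over its pale rim, foot 98 mm across, 44 mm high, orange soup; does not nest in lower_tub. Origin at the centre of its underside.
- square_tub: Odd tub on the shelf: square, 112 mm over its pale rim, foot 96 mm square, 44 mm high, yellow soup; does not nest in lower_tub. Origin at the centre of its underside.
- oil_bottle: Bystander: green glass bottle, 60 mm diameter, 190 mm high, on the table to the right. Origin at the centre of its underside.
- spice_jar: Bystander: amber jar with red cap, 52 mm diameter, 90 mm high, on the table to the right. Origin at the centre of its underside.
- mug: Bystander: blue mug, 80 mm diameter, 90 mm high, on the table to the left. Origin at the centre of its underside.
- tape_roll: Bystander: orange roll of tape lying flat, 80 mm diameter, 45 mm high, on the table to the left. Origin at the centre of its underside.
- spoon: Bystander: steel spoon lying on the table, near on the right. Origin under its middle.
Not all that is in view belongs to the job. Leave any green or purple look-alike of the lower_tub alone. Leave any purple look-alike of the twin_tub alone.

How it is judged:
By the outcome, as a careful person would: the job done as asked, in the order asked, and still so for the second after the job is handed in, with the robot touching nothing.
It also fails if it takes over 67 s, if anything falls off the work surface, if the arm or the gripper's body presses on something with over 40 N, if the wrist force passes 120 N, or if a joint passes its speed limit or range.

## Working session

There is one attempt and no reset: what is moved stays moved. The work goes in short steps, Python scripts to look and compute and a shell command to move; the robot and the scene stay as the last step left them, time stands still between calls to the robot, and variables do not carry over. Pictures are saved under pics/ and viewed, at most 10 in all, crops included, and the job is handed in when it is done.

```bash
ls; mkdir -p pics; cat > h.py <<'E'
import numpy as np, cv2
from bench import ctrl, imaging, job
def snap(n,f):
    c=imaging.camera(n); cv2.imwrite(f'pics/{f}.png',c['image'][:,:,::-1]); np.savez(f'pics/{f}.npz',**{k:np.array(c[k]) for k in c}); return c
def load(f): return dict(np.load(f'pics/{f}.npz'))
def p2w(c,pts,z):
    pts=np.array(pts,float).reshape(-1,1,2); u=cv2.undistortPoints(pts,c['K'],c['D']).reshape(-1,2)
    d=np.c_[u[:,0],-u[:,1],-np.ones(len(u))]@c['extrinsics'][:3,:3].T; o=c['extrinsics'][:3,3]
    return o+d*((z-o[2])/d[:,2])[:,None]
def w2p(c,P):
    E=np.linalg.inv(c['extrinsics']); q=np.array(P).reshape(-1,3)@E[:3,:3].T+E[:3,3]
    q=q*[1,-1,-1]; return cv2.projectPoints(q.reshape(-1,1,3),np.zeros(3),np.zeros(3),c['K'],c['D'])[0].reshape(-1,2)
def crop(f,x0,y0,x1,y1,s,o):
    i=cv2.imread(f'pics/{f}.png')[y0:y1,x0:x1]; cv2.imwrite(f'pics/{o}.png',cv2.resize(i,None,fx=s,fy=s,interpolation=cv2.INTER_CUBIC))
E
python3 -c "
from h import *
np.set_printoptions(precision=3,suppress=True)
for n in ['top','side']:
  c=snap(n,n+'0');print(c['extrinsics'],c['K'][0,0],c['D'])
o=ctrl.get_obs();print(o['time'],o['tcp_pos'],o['eef_rot'],ctrl.finger_overhang)
a=cv2.imread('pics/top0.png');b=cv2.imread('pics/side0.png')
cv2.imwrite('pics/both.png',cv2.resize(np.vstack([a]),None,fx=1.42,fy=1.42))
"
```

```text
pics
[[ 0.008  0.995 -0.103  0.416]
 [-1.     0.01   0.015  0.005]
 [ 0.016  0.103  0.995  1.219]
 [ 0.     0.     0.     1.   ]] 405.26874664127513 [-0.119  0.     0.     0.     0.   ]
[[-0.93   0.288 -0.228  0.266]
 [-0.367 -0.714  0.597  0.652]
 [ 0.009  0.638  0.77   0.926]
 [ 0.     0.     0.     1.   ]] 455.3415947185542 [-0.035  0.     0.     0.     0.   ]
0.1 [ 0.172 -0.6    0.211] [-3.14   0.     0.279] 0.025
```

View pics/both.png

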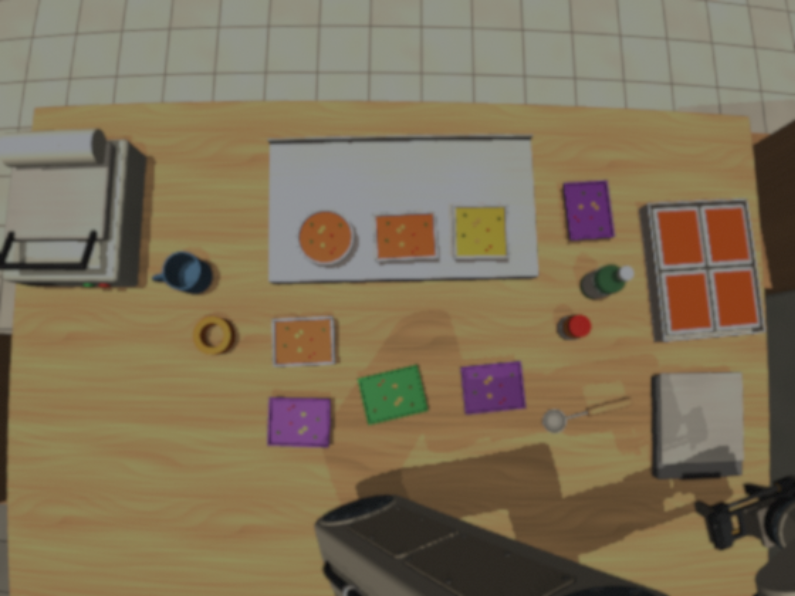

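Top view (1.42× enlarged): the candidates for lower_tub are the orange rectangle at (304,341), green at (393,394), and purple at (300,421) and (492,387). Orange fits. On the shelf there is a round tub at (326,238), an orange rectangle at (406,237), which is the twin, and a yellow square at (480,232). There is also a purple rectangle off the shelf at (588,211). I'll confirm in an enlarged crop.

```bash
python3 -c "
from h import *
crop('top0',182,120,382,270,4,'c1')"
```

```text
(no output)
```

View pics/c1.png

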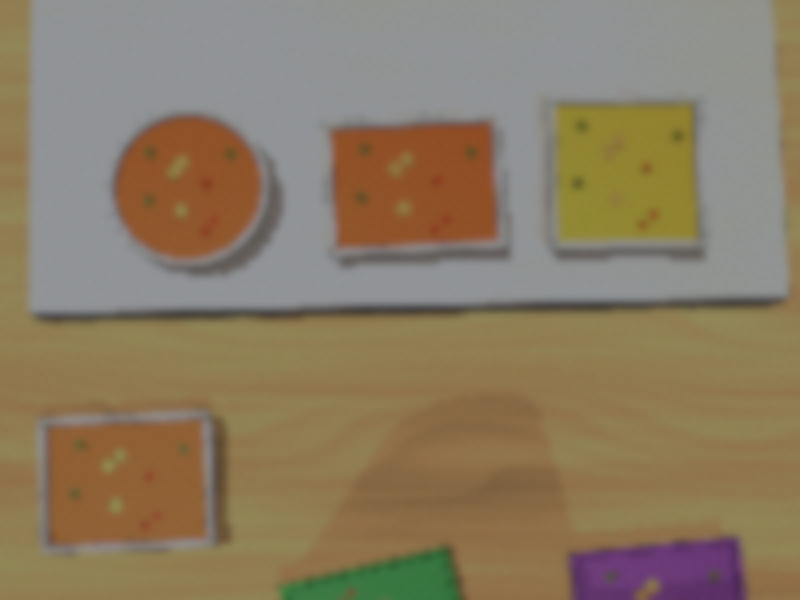

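Crop confirms it: orange rectangular lower tub with rim corners (38,417), (213,409), (217,543), (44,550). Orange rectangular twin with soup corners (333,129), (492,121), (498,240), (337,247). Shelf front edge runs (30,313)–(787,298).

```bash
python3 -c "
from h import *
np.set_printoptions(precision=4,suppress=True)
c=load('top0')
f=lambda p:np.array(p)/4.+[182,120]-.4
def q(n,p,z):
  w=p2w(c,f(p),z)[:,:2];print(n,w.mean(0),'\n',w, [np.linalg.norm(w[i]-w[i-1]) for i in range(len(w))])
  d=w[0]-w[1];e=w[-1]-w[2] if len(w)>2 else d
  print('yaw',np.degrees([np.arctan2(-v[0],v[1]) for v in (d,e)]))
q('low',[(38,417),(213,409),(217,543),(44,550)],.044)
q('twin',[(333,129),(492,121),(498,240),(337,247)],.083)
q('shelf',[(30,313),(787,298)],.047)
q('green',[(283,586),(450,546)],.044)
"

```

```text
low [0.4582 0.1774] 
 [[0.503  0.2441]
 [0.5101 0.1165]
 [0.4131 0.1118]
 [0.4066 0.2372]] [np.float64(0.09662967537753105), np.float64(0.12787772898392077), np.float64(0.09707462214635491), np.float64(0.12548770571623893)]
yaw [3.2104 3.0031]
twin [ 0.6697 -0.0282] 
 [[ 0.7092  0.0309]
 [ 0.7165 -0.0833]
 [ 0.6296 -0.0876]
 [ 0.6233  0.027 ]] [np.float64(0.08601219474233478), np.float64(0.11443464216140053), np.float64(0.0870316641429053), np.float64(0.11471139255293267)]
yaw [3.6898 3.1783]
shelf [ 0.5874 -0.0265] 
 [[ 0.5789  0.2518]
 [ 0.5959 -0.3048]] [np.float64(0.5568232284511835), np.float64(0.5568232284511835)]
yaw [1.7513 1.7513]
green [0.3976 0.0037] 
 [[ 0.3828  0.0638]
 [ 0.4125 -0.0563]] [np.float64(0.1237693204947723), np.float64(0.1237693204947723)]
yaw [13.9022 13.9022]
```

```bash
python3 -m creep '[{"delta_pos":[0.0,0.0,-0.04],"rotation":[0,0,0],"grip":0.06},{"delta_pos":[0.02,-0.03,-0.06],"rotation":[0,0,3],"grip":0.06},{"delta_pos":[0.04,-0.06,-0.06],"rotation":[0,0,6],"grip":0.06},{"delta_pos":[0.065,-0.09,-0.06],"rotation":[0,0,9],"grip":0.06},{"delta_pos":[0.09,-0.12,-0.06],"rotation":[0,0,11],"grip":0.06},{"delta_pos":[0.11,-0.15,-0.06],"rotation":[0,0,13],"grip":0.06},{"delta_pos":[0.13,-0.18,-0.06],"rotation":[0,0,13],"grip":0.06},{"delta_pos":[0.155,-0.21,-0.06],"rotation":[0,0,13],"grip":0.06},{"delta_pos":[0.175,-0.24,-0.06],"rotation":[0,0,13],"grip":0.06},{"delta_pos":[0.2,-0.27,-0.06],"rotation":[0,0,13],"grip":0.06}]' 10
```

```text
time: 0.93
tcp_pos: [0.2896, -0.2845, 0.2713]
eef_rot: [-3.141, 0.0, 0.051]
wrist_force: [1.4, -0.1, 0.3]
gripper_width: 0.0602
finger_force: 0.0
```

```bash
python3 -m creep '[{"delta_pos":[0.016,-0.038,0],"rotation":[0,0,0],"grip":0.06},{"delta_pos":[0.032,-0.076,0],"rotation":[0,0,0],"grip":0.06},{"delta_pos":[0.048,-0.114,0],"rotation":[0,0,0],"grip":0.06},{"delta_pos":[0.064,-0.152,0],"rotation":[0,0,0],"grip":0.06},{"delta_pos":[0.08,-0.19,0],"rotation":[0,0,0],"grip":0.06},{"delta_pos":[0.096,-0.228,0],"rotation":[0,0,0],"grip":0.06},{"delta_pos":[0.112,-0.266,0],"rotation":[0,0,0],"grip":0.06},{"delta_pos":[0.128,-0.304,0],"rotation":[0,0,0],"grip":0.06},{"delta_pos":[0.144,-0.342,0],"rotation":[0,0,0],"grip":0.06},{"delta_pos":[0.16,-0.38,0],"rotation":[0,0,0],"grip":0.06}]' 10 
python3 -m creep '[{"delta_pos":[0.016,-0.037,0],"rotation":[0,0,0],"grip":0.06},{"delta_pos":[0.032,-0.074,0.02],"rotation":[0,0,0],"grip":0.06},{"delta_pos":[0.032,-0.074,0.05],"rotation":[0,0,0],"grip":0.06},{"delta_pos":[0.032,-0.074,0.08],"rotation":[0,0,0],"grip":0.06},{"delta_pos":[0.032,-0.074,0.1],"rotation":[0,0,0],"grip":0.06},{"delta_pos":[0.032,-0.074,0.12],"rotation":[0,0,0],"grip":0.06},{"delta_pos":[0.032,-0.074,0.13],"rotation":[0,0,0],"grip":0.06},{"delta_pos":[0.032,-0.074,0.14],"rotation":[0,0,0],"grip":0.06},{"delta_pos":[0.032,-0.074,0.14],"rotation":[0,0,0],"grip":0.06},{"delta_pos":[0.032,-0.074,0.14],"rotation":[0,0,0],"grip":0.06}]' 10
python3 -c "
from h import *
c=snap('wrist','w1');print(ctrl.get_obs()['tcp_pos'],c['extrinsics'])"
```

```text
time: 1.77
tcp_pos: [0.43, 0.1038, 0.2715]
eef_rot: [3.141, -0.0, 0.052]
wrist_force: [0.2, -0.4, 0.3]
gripper_width: 0.0601
finger_force: 0.0
time: 2.6
tcp_pos: [0.4584, 0.1771, 0.1318]
eef_rot: [3.142, 0.0, 0.052]
wrist_force: [-0.3, 0.4, 0.4]
gripper_width: 0.06
finger_force: 0.0
[0.45876864 0.17722507 0.13228424] [[ 5.24333158e-02  9.68599360e-01  2.43035034e-01  5.26498306e-01]
 [-9.98624419e-01  5.08247665e-02  1.28884840e-02  1.81123473e-01]
 [ 1.31578519e-04 -2.43376506e-01  9.69931884e-01  3.05141916e-01]
 [ 0.00000000e+00  0.00000000e+00  0.00000000e+00  1.00000000e+00]]
```

View pics/w1.png

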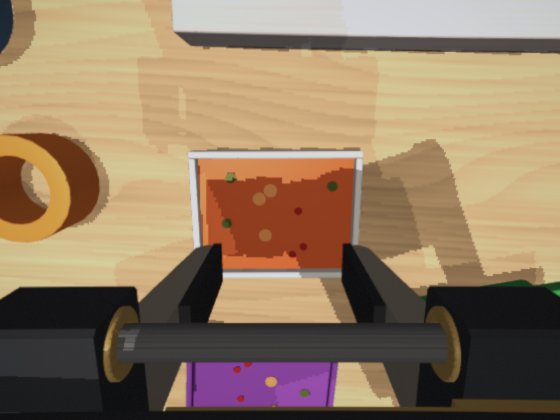

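Wrist view: lower tub's outer rim has its far corners at (189,152) and (362,152), and near corners at about (193,277) and (358,275). The shelf edge runs along the top.

```bash
python3 -c "
from h import *
c=load('w1');w=p2w(c,[(189,151),(362,151),(357,276),(194,277)],.044)[:,:2];print(w,w.mean(0))
print(p2w(c,[(175,35),(555,50)],.047)[:,:2])"
```

```text
[[0.50304939 0.24607454]
 [0.50953496 0.12283045]
 [0.41356447 0.1164806 ]
 [0.40609989 0.24314716]] [0.45806218 0.18213319]
[[0.57751916 0.25339895]
 [0.58054921 0.00542422]]
```

```bash
python3 -m creep '[{"delta_pos":[0,-0.003,0.01],"rotation":[0,0,0],"grip":0.06},{"delta_pos":[0,-0.003,0.03],"rotation":[0,0,0],"grip":0.06},{"delta_pos":[0,-0.003,0.05],"rotation":[0,0,0],"grip":0.06},{"delta_pos":[0,-0.003,0.06],"rotation":[0,0,0],"grip":0.06},{"delta_pos":[0,-0.003,0.065],"rotation":[0,0,0],"grip":0.06},{"delta_pos":[0,-0.003,0.068],"rotation":[0,0,0],"grip":0.06},{"delta_pos":[0,-0.003,0.068],"rotation":[0,0,0],"grip":0.065},{"delta_pos":[0,-0.003,0.068],"rotation":[0,0,0],"grip":0.07},{"delta_pos":[0,-0.003,0.068],"rotation":[0,0,0],"grip":0.074},{"delta_pos":[0,-0.003,0.068],"rotation":[0,0,0],"grip":0.078}]' 10
python3 -m creep '[{"delta_pos":[0,0,0],"rotation":[0,0,0],"grip":0.08},{"delta_pos":[0,0,0],"rotation":[0,0,0],"grip":0.081},{"delta_pos":[0,0,0],"rotation":[0,0,0],"grip":0.082},{"delta_pos":[0,0,0],"rotation":[0,0,0],"grip":0.083},{"delta_pos":[0,0,0],"rotation":[0,0,0],"grip":0.084},{"delta_pos":[0,0,0],"rotation":[0,0,0],"grip":0.085},{"delta_pos":[0,0,0],"rotation":[0,0,0],"grip":0.086},{"delta_pos":[0,0,0],"rotation":[0,0,0],"grip":0.087},{"delta_pos":[0,0,0],"rotation":[0,0,0],"grip":0.088},{"delta_pos":[0,0,0],"rotation":[0,0,0],"grip":0.088}]' 10
```

```text
time: 3.48
tcp_pos: [0.4585, 0.1803, 0.0642]
eef_rot: [-3.141, -0.001, 0.052]
wrist_force: [0.6, 0.0, -0.2]
gripper_width: 0.0773
finger_force: 0.0
time: 4.32
tcp_pos: [0.458, 0.1801, 0.0635]
eef_rot: [3.142, 0.0, 0.052]
wrist_force: [-0.2, -0.7, 0.6]
gripper_width: 0.088
finger_force: 0.0
```

```bash
python3 -c "
from h import *
c=snap('wrist','w2');d=snap('top','t2')
crop('w2',130,130,430,350,2,'w2c')
i=cv2.imread('pics/w2c.png');j=cv2.imread('pics/t2.png')[150:290,160:360];j=cv2.resize(j,(600,420))[90:390, :]
cv2.imwrite('pics/m2.png',cv2.resize(np.vstack([i,j])[:,:],None,fx=.8,fy=.8))
print(ctrl.get_obs()['finger_force'],ctrl.get_obs()['wrist_force'])"
```

```text
0.0 [ 0.15370424  0.37877751 -0.24661473]
```

View pics/m2.png

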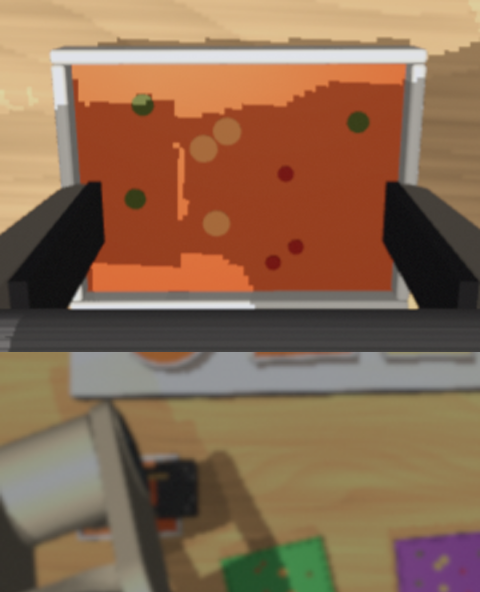

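```bash
python3 -m creep '[{"delta_pos":[0.01,0,0],"rotation":[0,0,0],"grip":0.088},{"delta_pos":[0.02,0,0],"rotation":[0,0,0],"grip":0.088},{"delta_pos":[0.027,0,0],"rotation":[0,0,0],"grip":0.088},{"delta_pos":[0.034,0,0],"rotation":[0,0,0],"grip":0.088},{"delta_pos":[0.042,0,0],"rotation":[0,0,0],"grip":0.088},{"delta_pos":[0.05,0,0],"rotation":[0,0,0],"grip":0.088},{"delta_pos":[0.058,0,0],"rotation":[0,0,0],"grip":0.088},{"delta_pos":[0.066,0,0],"rotation":[0,0,0],"grip":0.088},{"delta_pos":[0.073,0,0],"rotation":[0,0,0],"grip":0.088},{"delta_pos":[0.079,0,0],"rotation":[0,0,0],"grip":0.088}]' 10
python3 -m creep '[{"delta_pos":[-0.008,0,0],"rotation":[0,0,0],"grip":0.088},{"delta_pos":[-0.016,0,0],"rotation":[0,0,0],"grip":0.088},{"delta_pos":[-0.024,0,0],"rotation":[0,0,0],"grip":0.088},{"delta_pos":[-0.032,0,0],"rotation":[0,0,0],"grip":0.088},{"delta_pos":[-0.032,0,0],"rotation":[0,0,0],"grip":0.089},{"delta_pos":[-0.032,0,0],"rotation":[0,0,0],"grip":0.09},{"delta_pos":[-0.032,0,0],"rotation":[0,0,0],"grip":0.091},{"delta_pos":[-0.032,0,0],"rotation":[0,0,0],"grip":0.0915},{"delta_pos":[-0.032,0,0],"rotation":[0,0,0],"grip":0.0915},{"delta_pos":[-0.032,0,0],"rotation":[0,0,0],"grip":0.0915}]' 10
python3 -c "
from h import *
c=snap('wrist','w3')
cv2.imwrite('pics/w3s.png',c['image'][:,:,::-1])"
```

```text
time: 5.25
tcp_pos: [0.5378, 0.1842, 0.0635]
eef_rot: [-3.142, -0.0, 0.052]
wrist_force: [-0.0, -0.5, -0.4]
gripper_width: 0.0881
finger_force: 0.0
time: 6.08
tcp_pos: [0.5052, 0.1825, 0.0635]
eef_rot: [-3.142, -0.0, 0.052]
wrist_force: [0.3, -0.2, 1.2]
gripper_width: 0.0913
finger_force: 0.0
```

View pics/w3s.png

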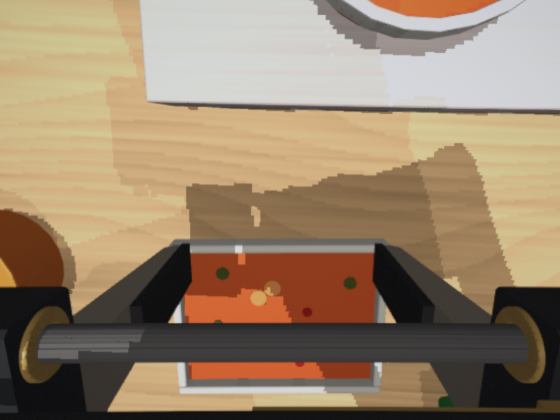

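The wrist view shows the tub's far rim at (176,240)–(386,240), with the fingers beside or inside the side rims. I'll check how far it moved.

```bash
python3 -c "
from h import *
c=load('w3');w=p2w(c,[(176,240),(386,240),(378,391),(181,391)],.044)[:,:2];print(w,w.mean(0))
print(p2w(c,[(149,101),(555,110)],.047)[:,:2])
t=ctrl.get_obs()['tcp_pos']; print(t)
for d in (-.045,.045):
  print(w2p(c,[[t[0]+.01,t[1]+d,.0385]]))
"
```

```text
[[0.50629553 0.2423502 ]
 [0.51247047 0.12490686]
 [0.41387651 0.11809899]
 [0.40745151 0.24072645]] [0.46002351 0.18152063]
[[0.57996287 0.2534747 ]
 [0.58584927 0.05059438]]
[0.50518121 0.18253014 0.06347828]
[[361.89232009 231.34895444]]
[[204.61923572 223.4049304 ]]
```

```bash
python3 -c "
from h import *
c=load('w3');t=ctrl.get_obs()['tcp_pos'];print(c['K'],c['D'],t,c['extrinsics'][:3,3])
for z in (.0385,.045,.05,.055,.06,.0635,.07):
  print(z,p2w(c,[(190,245),(376,245),(190,290)],z)[:,:2].round(4).tolist(), w2p(c,[[t[0],t[1],z]]))
"
```

```text
[[361.18056788   0.         281.71105499]
 [  0.         361.18056788 212.89233657]
 [  0.           0.           1.        ]] [0.02217417 0.         0.         0.         0.        ] [0.50518121 0.18253014 0.06347828] [0.57332124 0.1866106  0.23689937]
0.0385 [[0.5018, 0.2359], [0.5074, 0.1285], [0.4734, 0.2361]] [[282.54111242 243.9451126 ]]
0.045 [[0.5041, 0.2343], [0.5096, 0.1304], [0.4767, 0.2345]] [[282.56781666 247.72846169]]
0.05 [[0.5059, 0.2331], [0.5112, 0.1319], [0.4792, 0.2333]] [[282.58952113 250.80315228]]
0.055 [[0.5077, 0.2318], [0.5129, 0.1334], [0.4817, 0.232]] [[282.61232109 254.03273501]]
0.06 [[0.5095, 0.2306], [0.5145, 0.1348], [0.4842, 0.2308]] [[282.63630191 257.42925361]]
0.0635 [[0.5108, 0.2297], [0.5157, 0.1359], [0.486, 0.2299]] [[282.65384128 259.9132248 ]]
0.07 [[0.5131, 0.2281], [0.5179, 0.1378], [0.4893, 0.2283]] [[282.6881944  264.77788002]]
```

```bash
python3 -c "
from h import *
c=snap('side','s1'); t=ctrl.get_obs()['tcp_pos']; p=w2p(c,[t,[t[0],t[1],.0385],[.46,.18,.036]]);print(p)
x,y=p[0].astype(int); crop('s1',max(x-100,0),max(y-75,0),x+100,y+75,4,'s1c'); print(max(x-100,0),max(y-75,0))"
```

```text
[[258.44054525 281.92647085]
 [258.8401453  287.7724414 ]
 [277.92242405 294.01321572]]
158 206
```

View pics/s1c.png

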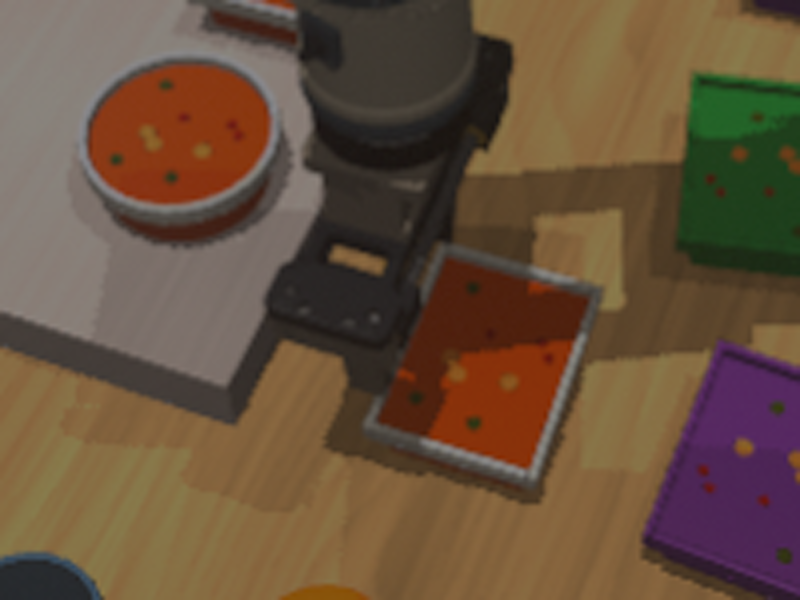

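Side view: the near finger ends around crop (370,388), roughly pixel (250,303). It overlaps the tub's far rim, with the tub at crop (370,430)–(600,290). I'll compare tip heights.

```bash
python3 -c "
from h import *
c=load('s1');t=[.5052,.1825]
for z in (.0385,.05,.0635):
  q=[[t[0]+a,t[1]+b,z] for a in(-.01,.01) for b in(.0455,.064)]; print(z,((w2p(c,q)-[158,206])*4).round().tolist())
q=[[.503,.2435,.044],[.5095,.1235,.044],[.4065,.242,.044],[.412,.117,.044]];print(((w2p(c,q)-[158,206])*4).round().tolist())
"
```

```text
0.0385 [[386.0, 401.0], [372.0, 429.0], [353.0, 388.0], [339.0, 417.0]]
0.05 [[386.0, 390.0], [371.0, 419.0], [352.0, 378.0], [337.0, 406.0]]
0.0635 [[384.0, 378.0], [370.0, 407.0], [350.0, 365.0], [336.0, 394.0]]
[[361.0, 415.0], [437.0, 237.0], [530.0, 474.0], [600.0, 282.0]]
```

Both views put the real fingertips 20 mm or more above the nominal height, so they passed over the rim. I'll go back to the tub's centre and probe downward gently.

```bash
python3 -m creep '[{"delta_pos":[-0.015,0,0],"rotation":[0,0,0],"grip":0.08},{"delta_pos":[-0.03,0,0],"rotation":[0,0,0],"grip":0.07},{"delta_pos":[-0.045,0,0],"rotation":[0,0,0],"grip":0.07},{"delta_pos":[-0.045,0,0],"rotation":[0,0,0],"grip":0.07},{"delta_pos":[-0.045,0,0.002],"rotation":[0,0,0],"grip":0.07},{"delta_pos":[-0.045,0,0.004],"rotation":[0,0,0],"grip":0.07},{"delta_pos":[-0.045,0,0.005],"rotation":[0,0,0],"grip":0.07},{"delta_pos":[-0.045,0,0.006],"rotation":[0,0,0],"grip":0.07},{"delta_pos":[-0.045,0,0.006],"rotation":[0,0,0],"grip":0.07},{"delta_pos":[-0.045,0,0.006],"rotation":[0,0,0],"grip":0.07}]' 10
```

```text
time: 7.02
tcp_pos: [0.4603, 0.1802, 0.0573]
eef_rot: [3.142, 0.0, 0.052]
wrist_force: [1.4, -0.6, -0.3]
gripper_width: 0.0701
finger_force: 0.0
```

```bash
python3 -m creep '[{"delta_pos":[0,0,0.001],"rotation":[0,0,0],"grip":0.07},{"delta_pos":[0,0,0.002],"rotation":[0,0,0],"grip":0.07},{"delta_pos":[0,0,0.003],"rotation":[0,0,0],"grip":0.07},{"delta_pos":[0,0,0.004],"rotation":[0,0,0],"grip":0.07},{"delta_pos":[0,0,0.005],"rotation":[0,0,0],"grip":0.07},{"delta_pos":[0,0,0.006],"rotation":[0,0,0],"grip":0.07},{"delta_pos":[0,0,0.007],"rotation":[0,0,0],"grip":0.07},{"delta_pos":[0,0,0.007],"rotation":[0,0,0],"grip":0.07},{"delta_pos":[0,0,0.007],"rotation":[0,0,0],"grip":0.07},{"delta_pos":[0,0,0.007],"rotation":[0,0,0],"grip":0.07}]' 10
```

```text
time: 7.85
tcp_pos: [0.46, 0.1802, 0.0505]
eef_rot: [-3.142, -0.0, 0.052]
wrist_force: [0.5, -0.2, 0.3]
gripper_width: 0.07
finger_force: 0.0
```

```bash
python3 -m creep '[{"delta_pos":[0,0,0.001],"rotation":[0,0,0],"grip":0.07},{"delta_pos":[0,0,0.001],"rotation":[0,0,0],"grip":0.07},{"delta_pos":[0,0,0.002],"rotation":[0,0,0],"grip":0.07},{"delta_pos":[0,0,0.002],"rotation":[0,0,0],"grip":0.07},{"delta_pos":[0,0,0.003],"rotation":[0,0,0],"grip":0.07},{"delta_pos":[0,0,0.003],"rotation":[0,0,0],"grip":0.07},{"delta_pos":[0,0,0.004],"rotation":[0,0,0],"grip":0.07},{"delta_pos":[0,0,0.004],"rotation":[0,0,0],"grip":0.07},{"delta_pos":[0,0,0.004],"rotation":[0,0,0],"grip":0.07},{"delta_pos":[0,0,0.004],"rotation":[0,0,0],"grip":0.07}]' 10
```

```text
time: 8.68
tcp_pos: [0.46, 0.1802, 0.0465]
eef_rot: [3.142, 0.0, 0.052]
wrist_force: [-0.0, -0.1, 0.2]
gripper_width: 0.0699
finger_force: 0.0
```

```bash
python3 -m creep '[{"delta_pos":[0,0,0.001],"rotation":[0,0,0],"grip":0.07},{"delta_pos":[0,0,0.001],"rotation":[0,0,0],"grip":0.07},{"delta_pos":[0,0,0.002],"rotation":[0,0,0],"grip":0.07},{"delta_pos":[0,0,0.002],"rotation":[0,0,0],"grip":0.07},{"delta_pos":[0,0,0.003],"rotation":[0,0,0],"grip":0.07},{"delta_pos":[0,0,0.003],"rotation":[0,0,0],"grip":0.07},{"delta_pos":[0,0,0.004],"rotation":[0,0,0],"grip":0.07},{"delta_pos":[0,0,0.004],"rotation":[0,0,0],"grip":0.07},{"delta_pos":[0,0,0.004],"rotation":[0,0,0],"grip":0.07},{"delta_pos":[0,0,0.004],"rotation":[0,0,0],"grip":0.07}]' 10
```

```text
time: 9.52
tcp_pos: [0.46, 0.1802, 0.0425]
eef_rot: [3.142, 0.0, 0.052]
wrist_force: [0.7, 0.2, -0.4]
gripper_width: 0.0702
finger_force: 0.0
```

```bash
python3 -c "
from h import *
c=snap('wrist','w4')"
```

```text
(no output)
```

View pics/w4.png

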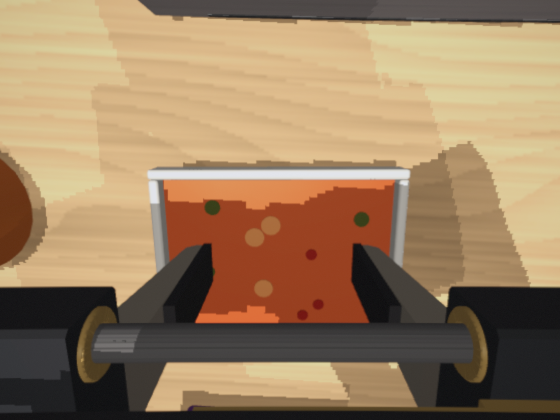

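The fingertips (211,244) and (352,244) still appear above the recess floor, by my scaling about 10 mm. I'll keep going down slowly.

```bash
python3 -m creep '[{"delta_pos":[0,0,0.001],"rotation":[0,0,0],"grip":0.07},{"delta_pos":[0,0,0.002],"rotation":[0,0,0],"grip":0.07},{"delta_pos":[0,0,0.003],"rotation":[0,0,0],"grip":0.07},{"delta_pos":[0,0,0.004],"rotation":[0,0,0],"grip":0.07},{"delta_pos":[0,0,0.004],"rotation":[0,0,0],"grip":0.07},{"delta_pos":[0,0,0.005],"rotation":[0,0,0],"grip":0.07},{"delta_pos":[0,0,0.005],"rotation":[0,0,0],"grip":0.07},{"delta_pos":[0,0,0.006],"rotation":[0,0,0],"grip":0.07},{"delta_pos":[0,0,0.006],"rotation":[0,0,0],"grip":0.07},{"delta_pos":[0,0,0.006],"rotation":[0,0,0],"grip":0.07}]' 10
```

```text
time: 10.4
tcp_pos: [0.46, 0.1802, 0.0364]
eef_rot: [3.142, 0.0, 0.052]
wrist_force: [0.8, -0.4, -0.6]
gripper_width: 0.0701
finger_force: 0.0
```

```bash
python3 -m creep '[{"delta_pos":[0,0,0.0005],"rotation":[0,0,0],"grip":0.07},{"delta_pos":[0,0,0.001],"rotation":[0,0,0],"grip":0.07},{"delta_pos":[0,0,0.0015],"rotation":[0,0,0],"grip":0.07},{"delta_pos":[0,0,0.002],"rotation":[0,0,0],"grip":0.07},{"delta_pos":[0,0,0.0025],"rotation":[0,0,0],"grip":0.07},{"delta_pos":[0,0,0.003],"rotation":[0,0,0],"grip":0.07},{"delta_pos":[0,0,0.003],"rotation":[0,0,0],"grip":0.07},{"delta_pos":[0,0,0.003],"rotation":[0,0,0],"grip":0.07},{"delta_pos":[0,0,0.003],"rotation":[0,0,0],"grip":0.07},{"delta_pos":[0,0,0.003],"rotation":[0,0,0],"grip":0.07}]' 10
```

```text
time: 11.23
tcp_pos: [0.46, 0.1802, 0.0335]
eef_rot: [-3.142, 0.0, 0.052]
wrist_force: [0.1, -0.4, 0.5]
gripper_width: 0.0697
finger_force: 0.0
```

```bash
python3 -m creep '[{"delta_pos":[0,0,0.0005],"rotation":[0,0,0],"grip":0.07},{"delta_pos":[0,0,0.001],"rotation":[0,0,0],"grip":0.07},{"delta_pos":[0,0,0.001],"rotation":[0,0,0],"grip":0.07},{"delta_pos":[0,0,0.0015],"rotation":[0,0,0],"grip":0.07},{"delta_pos":[0,0,0.0015],"rotation":[0,0,0],"grip":0.07},{"delta_pos":[0,0,0.002],"rotation":[0,0,0],"grip":0.07},{"delta_pos":[0,0,0.002],"rotation":[0,0,0],"grip":0.07},{"delta_pos":[0,0,0.002],"rotation":[0,0,0],"grip":0.07},{"delta_pos":[0,0,0.002],"rotation":[0,0,0],"grip":0.07},{"delta_pos":[0,0,0.002],"rotation":[0,0,0],"grip":0.07}]' 10
```

```text
time: 12.07
tcp_pos: [0.4602, 0.1802, 0.0332]
eef_rot: [-3.142, -0.0, 0.052]
wrist_force: [-7.1, -2.6, 27.3]
gripper_width: 0.0702
finger_force: 13.7
```

Contact: tips rest on the sealed top (z = 36 mm) at TCP z = 33.3 mm. The tips are therefore about 2.5 mm behind the TCP, not 25 mm ahead. I'll lift to 3 mm clearance and open the fingers against the rim.

```bash
python3 -m creep '[{"delta_pos":[0,0,-0.002],"rotation":[0,0,0],"grip":0.07},{"delta_pos":[0,0,-0.0045],"rotation":[0,0,0],"grip":0.07},{"delta_pos":[0,0,-0.0045],"rotation":[0,0,0],"grip":0.074},{"delta_pos":[0,0,-0.0045],"rotation":[0,0,0],"grip":0.077},{"delta_pos":[0,0,-0.0045],"rotation":[0,0,0],"grip":0.08},{"delta_pos":[0,0,-0.0045],"rotation":[0,0,0],"grip":0.083},{"delta_pos":[0,0,-0.0045],"rotation":[0,0,0],"grip":0.085},{"delta_pos":[0,0,-0.0045],"rotation":[0,0,0],"grip":0.087},{"delta_pos":[0,0,-0.0045],"rotation":[0,0,0],"grip":0.088},{"delta_pos":[0,0,-0.0045],"rotation":[0,0,0],"grip":0.088}]' 5
```

```text
time: 12.9
tcp_pos: [0.46, 0.1804, 0.0359]
eef_rot: [-3.141, 0.0, 0.052]
wrist_force: [0.6, 2.1, -1.1]
gripper_width: 0.0878
finger_force: 0.9
```

```bash
python3 -m creep '[{"delta_pos":[0,0,0],"rotation":[0,0,0],"grip":0.09},{"delta_pos":[0,0,0],"rotation":[0,0,0],"grip":0.0915},{"delta_pos":[0.002,0.005,0],"rotation":[0,0,0],"grip":0.0915},{"delta_pos":[0.004,0.013,0],"rotation":[0,0,0],"grip":0.0915},{"delta_pos":[0.007,0.025,0],"rotation":[0,0,0],"grip":0.0915},{"delta_pos":[0.011,0.04,0],"rotation":[0,0,0],"grip":0.0915},{"delta_pos":[0.015,0.055,0],"rotation":[0,0,0],"grip":0.0915},{"delta_pos":[0.019,0.07,0],"rotation":[0,0,0],"grip":0.0915},{"delta_pos":[0.023,0.085,0],"rotation":[0,0,0],"grip":0.0915},{"delta_pos":[0.027,0.1,0],"rotation":[0,0,0],"grip":0.0915}]' 8
python3 -c "
from h import *
c=snap('wrist','w5')
import cv2
hsv=cv2.cvtColor(c['image'],cv2.COLOR_RGB2HSV);i=c['image'].astype(int)
m=(i.min(2)>120)&(hsv[...,1]<40); m[:130]=0;m[320:]=0
ys,xs=np.nonzero(m);print(xs.min(),xs.max(),ys.min(),ys.max())"
```

```text
time: 13.73
tcp_pos: [0.4922, 0.0803, 0.0359]
eef_rot: [3.142, 0.0, 0.052]
wrist_force: [-0.1, 2.8, -0.8]
gripper_width: 0.0915
finger_force: 6.3
146 417 170 253
```

```bash
python3 -m creep '[{"delta_pos":[0.003,0.012,0],"rotation":[0,0,0.2],"grip":0.0915},{"delta_pos":[0.007,0.025,0],"rotation":[0,0,0.4],"grip":0.0915},{"delta_pos":[0.011,0.04,0],"rotation":[0,0,0.6],"grip":0.0915},{"delta_pos":[0.015,0.055,0],"rotation":[0,0,0.8],"grip":0.0915},{"delta_pos":[0.019,0.07,0],"rotation":[0,0,1.0],"grip":0.0915},{"delta_pos":[0.023,0.085,0],"rotation":[0,0,1.2],"grip":0.0915},{"delta_pos":[0.027,0.098,0],"rotation":[0,0,1.2],"grip":0.0915},{"delta_pos":[0.03,0.108,0],"rotation":[0,0,1.2],"grip":0.0915},{"delta_pos":[0.032,0.116,0],"rotation":[0,0,1.2],"grip":0.0915},{"delta_pos":[0.032,0.116,0],"rotation":[0,0,1.2],"grip":0.0915}]' 8
python3 -c "
from h import *
c=snap('wrist','w6');d=snap('top','t6')"
```

```text
time: 14.62
tcp_pos: [0.5308, -0.0341, 0.0362]
eef_rot: [3.141, -0.001, 0.03]
wrist_force: [1.0, -4.4, 3.3]
gripper_width: 0.0915
finger_force: 4.2
```

View pics/w6.png

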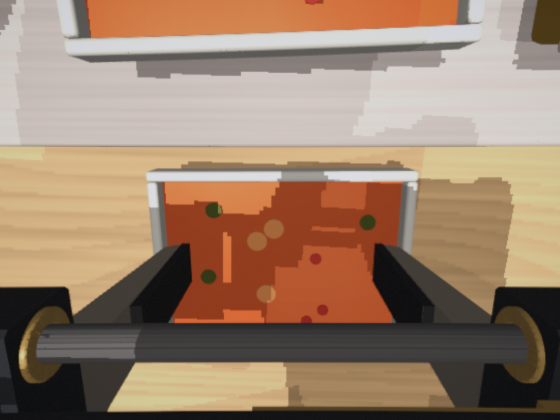

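Wrist view: tub carried along. Its far rim is at (149,171)–(417,171), parallel to the shelf edge at row 146. The twin's near rim runs (66,48)–(480,37).

```bash
python3 -c "
from h import *
np.set_printoptions(precision=4,suppress=True)
c=load('w6')
for n,p,z in (('low',[(149,171),(417,171)],.044),('shelf',[(20,146),(540,146)],.047),('twin',[(66,44),(481,32)],.091)):
  w=p2w(c,p,z)[:,:2];print(n,w,w.mean(0),np.linalg.norm(w[0]-w[1]),np.degrees(np.arctan2(w[1,0]-w[0,0],w[0,1]-w[1,1])))
"
```

```text
low [[ 0.5754  0.0285]
 [ 0.5792 -0.0941]] [ 0.5773 -0.0328] 0.1226977134991649 1.7816706492496301
shelf [[ 0.5849  0.0828]
 [ 0.592  -0.1451]] [ 0.5885 -0.0312] 0.22802292602175558 1.78873778908508
twin [[ 0.6194  0.0338]
 [ 0.6266 -0.09  ]] [ 0.623  -0.0281] 0.12400650600609887 3.3366623688129553
```

```bash
python3 -m creep '[{"delta_pos":[0.001,-0.001,0],"rotation":[0,0,0],"grip":0.0915},{"delta_pos":[0.002,-0.002,0],"rotation":[0,0,0],"grip":0.0915},{"delta_pos":[0.004,-0.003,0],"rotation":[0,0,0],"grip":0.0915},{"delta_pos":[0.006,-0.004,0],"rotation":[0,0,0],"grip":0.0915},{"delta_pos":[0.008,-0.004,0],"rotation":[0,0,0],"grip":0.0915},{"delta_pos":[0.01,-0.004,0],"rotation":[0,0,0],"grip":0.0915},{"delta_pos":[0.011,-0.004,0],"rotation":[0,0,0],"grip":0.0915},{"delta_pos":[0.012,-0.004,0],"rotation":[0,0,0],"grip":0.0915},{"delta_pos":[0.013,-0.004,0],"rotation":[0,0,0],"grip":0.0915},{"delta_pos":[0.014,-0.004,0],"rotation":[0,0,0],"grip":0.0915}]' 8
```

```text
time: 15.55
tcp_pos: [0.5415, -0.027, 0.0357]
eef_rot: [-3.141, 0.005, 0.032]
wrist_force: [-8.0, 0.1, 9.9]
gripper_width: 0.0914
finger_force: 8.4
```

```bash
python3 -m creep '[{"delta_pos":[0.012,-0.004,0],"rotation":[0,0,0],"grip":0.085},{"delta_pos":[0.012,-0.004,0],"rotation":[0,0,0],"grip":0.08},{"delta_pos":[0.012,-0.004,0],"rotation":[0,0,0],"grip":0.075},{"delta_pos":[0,0,0],"rotation":[0,0,0],"grip":0.075},{"delta_pos":[0,0,0],"rotation":[0,0,0],"grip":0.075},{"delta_pos":[0,0,0],"rotation":[0,0,0],"grip":0.075},{"delta_pos":[0,0,-0.02],"rotation":[0,0,0],"grip":0.075},{"delta_pos":[0,0,-0.05],"rotation":[0,0,0],"grip":0.07},{"delta_pos":[0,0,-0.08],"rotation":[0,0,0],"grip":0.065},{"delta_pos":[0,0,-0.11],"rotation":[0,0,0],"grip":0.06}]' 8
```

```text
time: 16.38
tcp_pos: [0.544, -0.0277, 0.1471]
eef_rot: [-3.141, 0.0, 0.031]
wrist_force: [0.2, 1.4, -0.6]
gripper_width: 0.061
finger_force: 0.0
```

```bash
python3 -c "
from h import *
c=snap('wrist','w7');print(ctrl.get_obs()['tcp_pos'],ctrl.get_obs()['eef_rot'])"
```

```text
[ 0.54741152 -0.02792724  0.15296265] [ 3.14121406 -0.00760586  0.03090115]
```

View pics/w7.png

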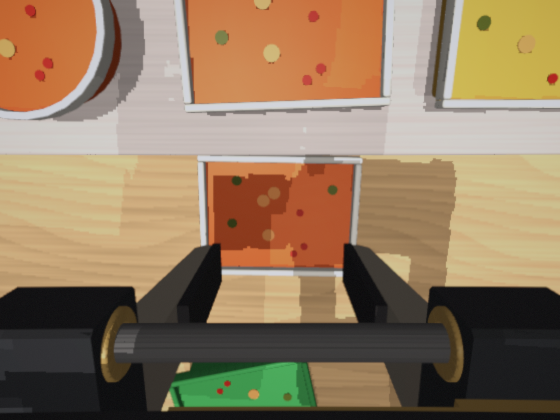

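Wrist view: the lower tub sits against the shelf with far rim (198,158)–(362,159) and near rim (203,275)–(357,273). The twin's near rim runs (185,107)–(390,100), and the shelf edge is at row 154.

```bash
python3 -c "
from h import *
np.set_printoptions(precision=4,suppress=True)
c=load('w7')
for n,p,z in (('low',[(198,158),(362,159)],.044),('lown',[(203,275),(357,273)],.044),('shelf',[(20,154),(540,154)],.047),('twin',[(185,107),(390,101)],.091)):
  w=p2w(c,p,z)[:,:2];print(n,w,w.mean(0),np.linalg.norm(w[0]-w[1]),np.degrees(np.arctan2(w[1,0]-w[0,0],w[0,1]-w[1,1])))
"
```

```text
low [[ 0.5838  0.0376]
 [ 0.5869 -0.0869]] [ 0.5853 -0.0247] 0.12453870191708942 1.468912412580339
lown [[ 0.4881  0.0358]
 [ 0.4938 -0.0908]] [ 0.4909 -0.0275] 0.12675349875283248 2.6149319329052156
shelf [[ 0.5824  0.1681]
 [ 0.5947 -0.2173]] [ 0.5885 -0.0246] 0.38565961830677165 1.8156271206886083
twin [[ 0.6191  0.034 ]
 [ 0.6265 -0.0903]] [ 0.6228 -0.0282] 0.12444983678222377 3.4022306353192473
```

```bash
python3 -m creep '[{"delta_pos":[0.02,0,0],"rotation":[0,0,0],"grip":0.06},{"delta_pos":[0.045,0,0],"rotation":[0,0,0],"grip":0.06},{"delta_pos":[0.07,0,0],"rotation":[0,0,0],"grip":0.06},{"delta_pos":[0.095,0,0],"rotation":[0,0,0],"grip":0.06},{"delta_pos":[0.12,0,0],"rotation":[0,0,0],"grip":0.06},{"delta_pos":[0.145,0,0],"rotation":[0,0,0],"grip":0.06},{"delta_pos":[0.17,0,0],"rotation":[0,0,0],"grip":0.06},{"delta_pos":[0.19,0,0],"rotation":[0,0,0],"grip":0.06},{"delta_pos":[0.205,0,0],"rotation":[0,0,0],"grip":0.06},{"delta_pos":[0.205,0,0],"rotation":[0,0,0],"grip":0.06}]'
```

```text
time: 17.27
tcp_pos: [0.7515, -0.0212, 0.1453]
eef_rot: [-3.141, -0.002, 0.031]
wrist_force: [-0.8, -0.5, -0.4]
gripper_width: 0.06
finger_force: 0.0
```

```bash
python3 -m creep '[{"delta_pos":[0,0,0.015],"rotation":[0,0,0],"grip":0.06},{"delta_pos":[0,0,0.03],"rotation":[0,0,0],"grip":0.06},{"delta_pos":[0,0,0.045],"rotation":[0,0,0],"grip":0.06},{"delta_pos":[0,0,0.06],"rotation":[0,0,0],"grip":0.06},{"delta_pos":[0,0,0.07],"rotation":[0,0,0],"grip":0.06},{"delta_pos":[0,0,0.08],"rotation":[0,0,0],"grip":0.06},{"delta_pos":[0,0,0.088],"rotation":[0,0,0],"grip":0.06},{"delta_pos":[0,0,0.092],"rotation":[0,0,0],"grip":0.06},{"delta_pos":[0,0,0.094],"rotation":[0,0,0],"grip":0.06},{"delta_pos":[0,0,0.094],"rotation":[0,0,0],"grip":0.06}]'
```

```text
time: 18.1
tcp_pos: [0.749, -0.0217, 0.0518]
eef_rot: [-3.142, 0.0, 0.031]
wrist_force: [0.0, -0.2, 0.7]
gripper_width: 0.0601
finger_force: 0.0
```

```bash
python3 -m creep '[{"delta_pos":[-0.008,0,0],"rotation":[0,0,0],"grip":0.06},{"delta_pos":[-0.015,0,0],"rotation":[0,0,0],"grip":0.06},{"delta_pos":[-0.022,0,0],"rotation":[0,0,0],"grip":0.06},{"delta_pos":[-0.03,0,0],"rotation":[0,0,0],"grip":0.06},{"delta_pos":[-0.039,0,0],"rotation":[0,0,0],"grip":0.06},{"delta_pos":[-0.048,-0.0005,0],"rotation":[0,0,0],"grip":0.06},{"delta_pos":[-0.057,-0.001,0],"rotation":[0,0,0],"grip":0.06},{"delta_pos":[-0.065,-0.0015,0],"rotation":[0,0,0],"grip":0.06},{"delta_pos":[-0.073,-0.002,0],"rotation":[0,0,0],"grip":0.06},{"delta_pos":[-0.08,-0.002,0],"rotation":[0,0,0],"grip":0.06}]' 
python3 -c "
from h import *
c=snap('side','s2');d=snap('top','t7')
p=w2p(c,[[.56,-.027,.06]])[0].astype(int);q=w2p(d,[[.56,-.027,.06]])[0].astype(int);print(p,q)
a=cv2.imread('pics/s2.png')[p[1]-75:p[1]+75,p[0]-67:p[0]+67];b=cv2.imread('pics/t7.png')[q[1]-75:q[1]+75,q[0]-67:q[0]+67]
cv2.imwrite('pics/m7.png',cv2.resize(np.hstack([a,b]),None,fx=2.98,fy=4,interpolation=cv2.INTER_CUBIC) if 0 else cv2.resize(np.hstack([a,b]),None,fx=2.98,fy=2.98,interpolation=cv2.INTER_CUBIC))"
```

```text
time: 18.93
tcp_pos: [0.6683, -0.022, 0.0523]
eef_rot: [-3.142, -0.001, 0.031]
wrist_force: [2.9, 0.9, 1.6]
gripper_width: 0.0602
finger_force: 1.4
[271 208] [284 204]
```

```bash
python3 -m creep '[{"delta_pos":[-0.007,0,0],"rotation":[0,0,0],"grip":0.06},{"delta_pos":[-0.014,-0.0005,0],"rotation":[0,0,0],"grip":0.06},{"delta_pos":[-0.021,-0.001,0],"rotation":[0,0,0],"grip":0.06},{"delta_pos":[-0.028,-0.0015,0],"rotation":[0,0,0],"grip":0.06},{"delta_pos":[-0.035,-0.0015,0],"rotation":[0,0,0],"grip":0.06},{"delta_pos":[-0.041,-0.0015,0],"rotation":[0,0,0],"grip":0.06},{"delta_pos":[-0.047,-0.0015,0],"rotation":[0,0,0],"grip":0.06},{"delta_pos":[-0.051,-0.0015,0],"rotation":[0,0,0],"grip":0.06},{"delta_pos":[-0.055,-0.0015,0],"rotation":[0,0,0],"grip":0.06},{"delta_pos":[-0.058,-0.0015,0],"rotation":[0,0,0],"grip":0.06}]'
python3 -c "
from h import *
snap('side','s3');snap('top','t8')"
```

```text
time: 19.87
tcp_pos: [0.6104, -0.0225, 0.052]
eef_rot: [-3.142, 0.0, 0.031]
wrist_force: [1.3, -0.6, -0.2]
gripper_width: 0.0599
finger_force: 0.7
```

```bash
python3 -m creep '[{"delta_pos":[-0.002,0,0],"rotation":[0,0,0],"grip":0.06},{"delta_pos":[-0.004,0,0],"rotation":[0,0,0],"grip":0.06},{"delta_pos":[-0.006,0,0],"rotation":[0,0,0],"grip":0.06},{"delta_pos":[-0.007,0,0],"rotation":[0,0,0],"grip":0.06},{"delta_pos":[-0.008,0,0],"rotation":[0,0,0],"grip":0.06},{"delta_pos":[-0.009,0,0],"rotation":[0,0,0],"grip":0.06},{"delta_pos":[-0.01,0,0],"rotation":[0,0,0],"grip":0.06},{"delta_pos":[-0.011,0,0],"rotation":[0,0,0],"grip":0.06},{"delta_pos":[-0.011,0,0],"rotation":[0,0,0],"grip":0.06},{"delta_pos":[-0.011,0,0],"rotation":[0,0,0],"grip":0.06}]'
python3 -c "
from h import *
def or_(c):
  h=cv2.cvtColor(c['image'],cv2.COLOR_RGB2HSV); return ((h[...,0]<15)&(h[...,1]>140)&(h[...,2]>60)).astype(np.uint8)
for f in ('side','top'):
  c=snap(f,f[0]+'9'); m=or_(c)
  q=w2p(c,[[.54,-.027,.07]])[0]; print(f,q.round())
  n,l,s,ce=cv2.connectedComponentsWithStats(m)
  for i in range(1,n):
    if s[i,4]>60 and np.linalg.norm(ce[i]-q)<60: print(s[i],ce[i].round(1),p2w(c,[ce[i]],.072)[0].round(4), p2w(c,[ce[i]],.083)[0].round(4))
"
```

```text
time: 20.8
tcp_pos: [0.5997, -0.0228, 0.0519]
eef_rot: [-3.142, 0.0, 0.031]
wrist_force: [1.1, -0.1, -0.7]
gripper_width: 0.0601
finger_force: 0.5
side [279. 208.]
[ 256  185   47   45 1234] [279.3 206.6] [ 0.5415 -0.0302  0.072 ] [ 0.5379 -0.0214  0.083 ]
[255 207  48  32 187] [276.3 227.9] [0.5231 0.0347 0.072 ] [0.5198 0.0427 0.083 ]
[258 236  31  11  88] [273.1 241. ] [0.5153 0.0732 0.072 ] [0.5121 0.0807 0.083 ]
top [285. 211.]
[272 195  33   5 108] [288.9 197.3] [ 0.5797 -0.0393  0.072 ] [ 0.5781 -0.0388  0.083 ]
```

```bash
cat > m.py <<'E'
from h import *
import sys
c=snap('side','s'+sys.argv[1]);h=cv2.cvtColor(c['image'],cv2.COLOR_RGB2HSV);m=((h[...,0]<15)&(h[...,1]>140)&(h[...,2]>60)).astype(np.uint8)
n,l,s,ce=cv2.connectedComponentsWithStats(m)
for i in range(1,n):
    if s[i,4]>60 and np.linalg.norm(ce[i]-[279,208])<60: print(s[i],ce[i].round(1))
E
python3 -m creep '[{"delta_pos":[-0.0005,0,0],"rotation":[0,0,0],"grip":0.06},{"delta_pos":[-0.001,0,0],"rotation":[0,0,0],"grip":0.06},{"delta_pos":[-0.0015,0,0],"rotation":[0,0,0],"grip":0.06},{"delta_pos":[-0.002,0,0],"rotation":[0,0,0],"grip":0.06},{"delta_pos":[-0.002,0,0],"rotation":[0,0,0],"grip":0.06},{"delta_pos":[-0.002,0,0],"rotation":[0,0,0],"grip":0.06},{"delta_pos":[-0.002,0,0],"rotation":[0,0,0],"grip":0.06},{"delta_pos":[-0.002,0,0],"rotation":[0,0,0],"grip":0.06},{"delta_pos":[-0.002,0,0],"rotation":[0,0,0],"grip":0.06},{"delta_pos":[-0.002,0,0],"rotation":[0,0,0],"grip":0.06}]'
python3 m.py 10
python3 -c "
from h import *
c=load('s10')
print('nested soup corners');print(w2p(c,[[.5385+a,-.027+b,.072] for a in(-.044,.044) for b in(-.058,.058)]).round(1))
print('on rim');print(w2p(c,[[.5385+a,-.027+b,.08] for a in(-.044,.044) for b in(-.058,.058)]).round(1))"
```

```text
time: 21.73
tcp_pos: [0.5978, -0.0229, 0.052]
eef_rot: [3.142, 0.0, 0.031]
wrist_force: [1.0, -0.2, -0.8]
gripper_width: 0.0601
finger_force: 0.6
[ 257  185   46   45 1234] [280.1 206.8]
[256 222  34  17 146] [270.5 230.3]
[258 236  31  11  89] [273.3 241.1]
nested soup corners
[[304.7 196.6]
 [288.  230.3]
 [272.5 187.1]
 [254.1 219.6]]
on rim
[[304.9 194.5]
 [288.1 228.3]
 [272.5 184.9]
 [254.  217.5]]
```

```bash

python3 -m creep '[{"delta_pos":[-0.0005,0,0],"rotation":[0,0,0],"grip":0.06},{"delta_pos":[-0.001,0,0],"rotation":[0,0,0],"grip":0.06},{"delta_pos":[-0.0015,0,0],"rotation":[0,0,0],"grip":0.06},{"delta_pos":[-0.002,0,0],"rotation":[0,0,0],"grip":0.06},{"delta_pos":[-0.002,0,0],"rotation":[0,0,0],"grip":0.06},{"delta_pos":[-0.002,0,0],"rotation":[0,0,0],"grip":0.06},{"delta_pos":[-0.002,0,0],"rotation":[0,0,0],"grip":0.06},{"delta_pos":[-0.002,0,0],"rotation":[0,0,0],"grip":0.06},{"delta_pos":[-0.002,0,0],"rotation":[0,0,0],"grip":0.06},{"delta_pos":[-0.002,0,0],"rotation":[0,0,0],"grip":0.06}]'
python3 m.py 11
```

```text
time: 22.62
tcp_pos: [0.5958, -0.0229, 0.052]
eef_rot: [-3.142, 0.0, 0.031]
wrist_force: [1.0, -0.6, -0.1]
gripper_width: 0.0597
finger_force: 0.5
[ 257  185   47   45 1235] [280.8 207. ]
[257 223  33  16 148] [270.9 230.4]
[258 236  31  11  89] [273.1 241. ]
```

```bash

python3 -m creep '[{"delta_pos":[-0.0005,0,0],"rotation":[0,0,0],"grip":0.06},{"delta_pos":[-0.001,0,0],"rotation":[0,0,0],"grip":0.06},{"delta_pos":[-0.0015,0,0],"rotation":[0,0,0],"grip":0.06},{"delta_pos":[-0.002,0,0],"rotation":[0,0,0],"grip":0.06},{"delta_pos":[-0.002,0,0],"rotation":[0,0,0],"grip":0.06},{"delta_pos":[-0.002,0,0],"rotation":[0,0,0],"grip":0.06},{"delta_pos":[-0.002,0,0],"rotation":[0,0,0],"grip":0.06},{"delta_pos":[-0.002,0,0],"rotation":[0,0,0],"grip":0.06},{"delta_pos":[-0.002,0,0],"rotation":[0,0,0],"grip":0.06},{"delta_pos":[-0.002,0,0],"rotation":[0,0,0],"grip":0.06}]'
python3 m.py 12; python3 -c "
from h import *
d=snap('top','t12')
p=[279,212];q=w2p(d,[[.54,-.027,.06]])[0].astype(int)
a=cv2.imread('pics/s12.png')[p[1]-50:p[1]+50,p[0]-50:p[0]+50];b=cv2.imread('pics/t12.png')[q[1]-50:q[1]+50,q[0]-33:q[0]+33]
cv2.imwrite('pics/m12.png',cv2.resize(np.hstack([a,b]),None,fx=4.8,fy=4.8,interpolation=cv2.INTER_CUBIC)); print(q)"
```

```text
time: 23.5
tcp_pos: [0.5938, -0.023, 0.052]
eef_rot: [-3.142, 0.0, 0.031]
wrist_force: [1.0, 0.7, -0.2]
gripper_width: 0.0602
finger_force: 0.5
[ 258  185   47   46 1238] [281.6 207.2]
[257 223  33  16 151] [270.9 230.4]
[259 236  30  11  83] [273.5 241.1]
[284 211]
```

View pics/m12.png

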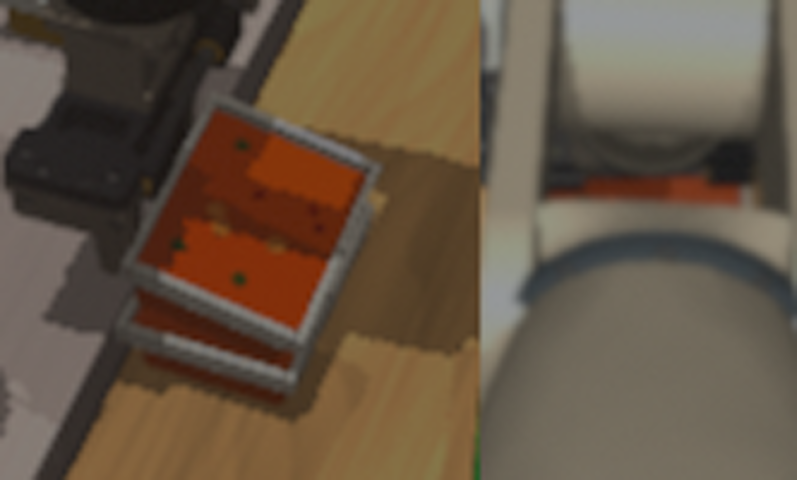

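The side view shows the twin offset away from the camera (−y). Lower's +y rim corners are at (120,320) and (298,378), and the recess soup is visible there. Twin rim corners are at (122,264), (299,332), (380,165) and (218,98). So it's resting on the −y rim, and I'll work out the offset.

```bash
python3 -c "
from h import *
np.set_printoptions(precision=4,suppress=True)
c=load('s12');f=lambda p:np.array(p)/4.8+[229,162]-.4
for z in(.080,.085,.088): w=p2w(c,f([(122,264),(299,332),(380,165),(218,98)]),z)[:,:2];print(z,w.tolist(),w.mean(0))
w=p2w(c,f([(120,320),(298,378)]),.044)[:,:2];print(w)
R=np.array([[np.cos(.031),-np.sin(.031)],[np.sin(.031),np.cos(.031)]])
print('low centre', w.mean(0)+R@[0,-.063])
c=load('w7')"
```

```text
0.08 [[0.5834932238140621, 0.028517875378481383], [0.4856854145277355, 0.035511760634542644], [0.48603712629471396, -0.08297708226391498], [0.5827795492932485, -0.0959181450854052]] [ 0.5345 -0.0287]
0.085 [[0.5816164536111523, 0.03220103493409632], [0.48438640652102016, 0.039153606490004544], [0.4847360406853573, -0.07863530892211978], [0.5809069948494026, -0.09149992736834611]] [ 0.5329 -0.0247]
0.088 [[0.5804903914894065, 0.034410930667465145], [0.483607001716991, 0.041338714003281596], [0.4839553893197433, -0.07603024491704269], [0.5797834621830951, -0.08884899673811053]] [ 0.532  -0.0223]
[[0.5828 0.0363]
 [0.485  0.0367]]
low centre [ 0.5359 -0.0265]
```

The gap at the shelf side (56 px) is larger than at the front (46 px). So the front foot has likely dropped in and the rear still rides on the rim, and a bit more push is needed.

```bash

python3 -m creep '[{"delta_pos":[-0.0005,0,0],"rotation":[0,0,0],"grip":0.06},{"delta_pos":[-0.001,0,0],"rotation":[0,0,0],"grip":0.06},{"delta_pos":[-0.0015,0,0],"rotation":[0,0,0],"grip":0.06},{"delta_pos":[-0.002,0,0],"rotation":[0,0,0],"grip":0.06},{"delta_pos":[-0.0025,0,0],"rotation":[0,0,0],"grip":0.06},{"delta_pos":[-0.0025,0,0],"rotation":[0,0,0],"grip":0.06},{"delta_pos":[-0.0025,0,0],"rotation":[0,0,0],"grip":0.06},{"delta_pos":[-0.0025,0,0],"rotation":[0,0,0],"grip":0.06},{"delta_pos":[-0.0025,0,0],"rotation":[0,0,0],"grip":0.06},{"delta_pos":[-0.0025,0,0],"rotation":[0,0,0],"grip":0.06}]'
python3 m.py 13
```

```text
time: 24.43
tcp_pos: [0.5913, -0.0231, 0.052]
eef_rot: [-3.142, 0.0, 0.031]
wrist_force: [1.4, -0.2, -0.9]
gripper_width: 0.06
finger_force: 0.5
[ 259  185   47   46 1242] [282.5 207.5]
[257 223  33  16 151] [271.2 230.5]
[259 236  30  11  89] [273.3 241. ]
```

```bash
cat > fit.py <<'E'
from h import *
from scipy.optimize import minimize
from scipy.spatial.transform import Rotation as Ro
def soup(c):
    h=cv2.cvtColor(c['image'],cv2.COLOR_RGB2HSV);m=((h[...,0]<20)&(h[...,1]>110)&(h[...,2]>40)).astype(np.uint8)
    m=cv2.morphologyEx(m,cv2.MORPH_CLOSE,np.ones((5,5)))
    n,l,s,ce=cv2.connectedComponentsWithStats(m);return l,s,ce
def target(f,near):
    c=load(f);l,s,ce=soup(c);k=[i for i in range(1,len(s)) if s[i,4]>600];i=min(k,key=lambda i:np.linalg.norm(ce[i]-near))
    cnt=cv2.findContours((l==i).astype(np.uint8),cv2.RETR_EXTERNAL,cv2.CHAIN_APPROX_NONE)[0][0]
    return c,cv2.convexHull(cnt).reshape(-1,2).astype(np.float32)+0.0
sq=np.array([[-1,-1],[1,-1],[1,1],[-1,1]])*[.044,.058]
def pred(c,x,y,z,yaw,px,py):
    R=Ro.from_euler('ZYX',[yaw,py,px],degrees=True).as_matrix()
    f=lambda h:w2p(c,np.c_[sq,np.full(4,h)]@R.T+[x,y,z]).astype(np.float32)
    a,b=[cv2.convexHull(f(h)) for h in(.036,.044)]
    return cv2.intersectConvexConvex(a,b)
def iou(c,hull,p):
    A,P=pred(c,*p)
    if P is None or A<10: return 0
    I=cv2.intersectConvexConvex(cv2.convexHull(P.reshape(-1,2)),hull)[0]
    return I/(A+cv2.contourArea(hull)-I)
def fit(c,hull,p0,free,sc):
    p0=np.array(p0,float);sc=np.array(sc)
    def g(u): p=p0.copy();p[free]+=u*sc;return -iou(c,hull,p)
    best=min((minimize(g,r,method='Nelder-Mead',options=dict(initial_simplex=np.array(r)+np.vstack([np.zeros(len(free)),np.eye(len(free))]),maxiter=1500,xatol=1e-3,fatol=1e-6)) for r in np.random.default_rng(0).normal(0,1,(6,len(free)))),key=lambda r:r.fun)
    p0[free]+=best.x*sc;return p0,-best.fun
E
python3 - <<'E'
from fit import *
np.set_printoptions(precision=4,suppress=True)
n=np.array([.9995,.031])
c,h=target('side0',w2p(load('side0'),[[.67,-.027,.083]])[0]);print('side0',cv2.boundingRect(h.astype(int)),fit(c,h,[.67,-.027,.047,3.3,0,0],[0,1,3],[.005,.005,2]))
c,h=target('s2',w2p(load('s2'),[[.61,-.027,.083]])[0]);p,i=fit(c,h,[.61,-.027,.047,2,0,0],[0,1,3],[.005,.005,2]);print('s2',p,i)
print(fit(c,h,p,[0,1,3,4,5],[.005,.005,2,2,2]))
for f,tx in(('s3',.6104),('s9',.5997),('s10',.5978),('s12',.5938),('s13',.5913)):
    xy=p[:2]-n*(.6683-tx)+[0,.001]
    c,h=target(f,[281,207])
    print(f,fit(c,h,[*xy,.044,p[3],0,0],[2,3,4,5],[.004,2,3,3]), fit(c,h,[*xy,.042,p[3],0,0],[0,1,3,4,5],[.004,.004,2,3,3]))
E
```

```text
side0 (208, 164, 56, 47) (array([ 0.6668, -0.0242,  0.047 ,  3.0919,  0.    ,  0.    ]), np.float64(0.7395345369226446))
s2 [ 0.6106 -0.0277  0.047   3.2808  0.      0.    ] 0.0
(array([ 0.6113, -0.0283,  0.047 ,  4.5617,  0.2098, -1.0713]), np.float64(0.0))
s3 (array([ 0.5528, -0.0285,  0.0445,  3.0166,  1.9213,  0.3147]), np.float64(0.0)) (array([ 0.5533, -0.029 ,  0.042 ,  4.5617,  0.3147, -1.607 ]), np.float64(0.0))
s9 (array([ 0.5421, -0.0288,  0.0445,  3.0166,  1.9213,  0.3147]), np.float64(0.0)) (array([ 0.5426, -0.0293,  0.042 ,  4.5617,  0.3147, -1.607 ]), np.float64(0.0))
s10 (array([   0.5402,   -0.0288,    0.5157, -171.2323,   60.0135,   24.6366]), np.float64(0.02570338630778915)) (array([ -0.046 ,   0.1997,   0.042 ,  27.0207, -12.1367,  26.8885]), np.float64(0.021613644824866086))
s12 (array([  0.5362,  -0.029 ,   0.5189, -11.9241, -47.0081, -48.6048]), np.float64(0.02595747284081983)) (array([  0.5335,   0.4471,   0.042 , -68.1679,   9.4684, -16.9077]), np.float64(0.021554590189902842))
s13 (array([   0.5337,   -0.029 ,    0.52  , -195.1829,   44.4579,   50.9318]), np.float64(0.02604253596013049)) (array([  0.5511,   0.4542,   0.042 , -68.177 ,  10.3323, -16.9805]), np.float64(0.021603273743905943))
```

```bash
sed -i 's/<20)&(h\[...,1\]>110)&(h\[...,2\]>40)/<13)\&(h[...,1]>150)\&(h[...,2]>50)/; s/np.ones((5,5))/np.ones((2,2))/' fit.py
python3 - <<'E'
from fit import *
np.set_printoptions(precision=4,suppress=True)
n=np.array([.9995,.031])
def T(f,near):
    c,h=target(f,near);print(f,cv2.boundingRect(h.astype(int)));return c,h
c,h=T('side0',w2p(load('side0'),[[.67,-.027,.083]])[0]);print(fit(c,h,[.67,-.027,.047,3.3,0,0],[0,1,3],[.005,.005,2]))
c,h=T('side0',w2p(load('side0'),[[.458,.18,.036]])[0]);print('low0',fit(c,h,[.458,.18,0,3.3,0,0],[0,1,3],[.005,.005,2]))
c,h=T('s2',w2p(load('s2'),[[.61,-.027,.083]])[0]);p,i=fit(c,h,[.61,-.027,.047,2,0,0],[0,1,3],[.005,.005,2]);print('s2',p,i)
for f,tx in(('s3',.6104),('s9',.5997),('s10',.5978),('s12',.5938),('s13',.5913)):
    xy=p[:2]-n*(.6683-tx)+[0,.001]
    c,h=T(f,[281,207])
    print(*fit(c,h,[*xy,.044,p[3],0,0],[2,3,4,5],[.004,2,3,3]),'|', *fit(c,h,[*xy,.042,p[3],0,0],[0,1,3,4,5],[.004,.004,2,3,3]))
E
```

```text
side0 (210, 174, 46, 37)
(array([ 0.6651, -0.0224,  0.047 ,  3.4548,  0.    ,  0.    ]), np.float64(0.9518145727925224))
side0 (254, 271, 52, 53)
low0 (array([0.4537, 0.1846, 0.    , 3.0843, 0.    , 0.    ]), np.float64(0.9771016722777011))
s2 (231, 180, 47, 39)
s2 [ 0.6041 -0.02    0.047   0.0605  0.      0.    ] 0.9569877718915336
s3 (253, 184, 46, 46)
[ 0.5462 -0.0208  0.0467  0.7392 -1.3129 -2.8256] 0.918115361245789 | [  0.5552  -0.0224   0.042    0.4043   0.8701 -12.0141] 0.9761420103028351
s9 (257, 186, 47, 45)
[ 0.5355 -0.0211  0.0458  1.0607 -0.9739 -2.4994] 0.9279662511173223 | [  0.5434  -0.0221   0.042    0.4739   1.031  -11.0136] 0.9766779261357114
s10 (258, 186, 46, 45)
[ 0.5336 -0.0212  0.046   1.2674 -1.1329 -2.5131] 0.9191556683982867 | [  0.542   -0.0222   0.042    0.7148   0.9544 -11.5972] 0.9755136029672731
s12 (259, 186, 47, 46)
[ 0.5296 -0.0213  0.0461  0.9178 -1.1355 -2.177 ] 0.9260368092401481 | [  0.5375  -0.0224   0.042    0.2217   0.9686 -10.9128] 0.9766823129813882
s13 (260, 186, 47, 46)
[ 0.5271 -0.0214  0.0463  1.5394 -1.4474 -2.3114] 0.9228741797227269 | [  0.5354  -0.0225   0.042    0.5586   0.8256 -11.5974] 0.9774897473082702
```

The fit shows the twin tilted front-down by about 10°, its origin now at the nested position. The rear may be hanging on the fingers by friction, so I'll back the fingers off.

```bash
cat >> fit.py <<'E'
def now(f):
    c=snap('side',f);c,h=target(f,[281,207])
    for z in (.036,.040,.044):
        p,i=fit(c,h,[.5345,-.022,z,1.8,0,0],[0,1,3,4,5],[.004,.004,2,3,3]);p[:2]+=[.004,-.004];print(p.round(4),round(i,4))
    c,h,=c,h;print(cv2.boundingRect(h.astype(int)))
E
python3 -m creep '[{"delta_pos":[0.001,0,0],"rotation":[0,0,0],"grip":0.06},{"delta_pos":[0.003,0,0],"rotation":[0,0,0],"grip":0.06},{"delta_pos":[0.005,0,0],"rotation":[0,0,0],"grip":0.06},{"delta_pos":[0.008,0,0],"rotation":[0,0,0],"grip":0.06},{"delta_pos":[0.011,0,0],"rotation":[0,0,0],"grip":0.06},{"delta_pos":[0.015,0,0],"rotation":[0,0,0],"grip":0.06},{"delta_pos":[0.015,0,0],"rotation":[0,0,0],"grip":0.06},{"delta_pos":[0.015,0,0],"rotation":[0,0,0],"grip":0.06},{"delta_pos":[0.015,0,0],"rotation":[0,0,0],"grip":0.06},{"delta_pos":[0.015,0,0],"rotation":[0,0,0],"grip":0.06}]'
python3 -c "
from fit import *
now('s14')"
```

```text
time: 25.32
tcp_pos: [0.6061, -0.0226, 0.0519]
eef_rot: [3.142, 0.0, 0.031]
wrist_force: [0.7, 0.4, 0.6]
gripper_width: 0.0602
finger_force: 0.0
[ 0.5385 -0.0245  0.036   1.4829  0.7197  2.0858] 0.9791
[ 0.5372 -0.0212  0.04    1.3355  0.9718  2.2487] 0.9741
[ 0.5358 -0.0179  0.044   1.2544  1.2344  2.519 ] 0.9709
(257, 190, 46, 40)
```

It dropped: best fit is z = 36 mm at (0.5385, −0.0245), right on the lower tub. I'll raise the arm clear, then check levelness against a known-flat fit and that the others are unmoved.

```bash
python3 -m creep '[{"delta_pos":[0.01,0,0],"rotation":[0,0,0],"grip":0.06},{"delta_pos":[0.02,0,0],"rotation":[0,0,0],"grip":0.06},{"delta_pos":[0.025,0,-0.01],"rotation":[0,0,0],"grip":0.06},{"delta_pos":[0.025,0,-0.035],"rotation":[0,0,0],"grip":0.06},{"delta_pos":[0.025,0,-0.07],"rotation":[0,0,0],"grip":0.06},{"delta_pos":[0.025,0,-0.1],"rotation":[0,0,0],"grip":0.06},{"delta_pos":[0.025,0,-0.13],"rotation":[0,0,0],"grip":0.06},{"delta_pos":[0.025,0,-0.16],"rotation":[0,0,0],"grip":0.06},{"delta_pos":[0.025,0,-0.18],"rotation":[0,0,0],"grip":0.06},{"delta_pos":[0.025,0,-0.18],"rotation":[0,0,0],"grip":0.06}]'
python3 -m creep '[{"delta_pos":[0,0.03,0],"rotation":[0,0,0],"grip":0.06},{"delta_pos":[0,0.06,0],"rotation":[0,0,0],"grip":0.06},{"delta_pos":[0,0.09,0],"rotation":[0,0,0],"grip":0.06},{"delta_pos":[0,0.12,0],"rotation":[0,0,0],"grip":0.06},{"delta_pos":[0,0.15,0],"rotation":[0,0,0],"grip":0.06},{"delta_pos":[0,0.18,0],"rotation":[0,0,0],"grip":0.06},{"delta_pos":[0,0.21,0],"rotation":[0,0,0],"grip":0.06},{"delta_pos":[0,0.24,0],"rotation":[0,0,0],"grip":0.06},{"delta_pos":[0,0.25,0],"rotation":[0,0,0],"grip":0.06},{"delta_pos":[0,0.25,0],"rotation":[0,0,0],"grip":0.06}]'
python3 -c "
from fit import *
now('s15')
c,h=target('side0',w2p(load('side0'),[[.458,.18,.036]])[0]);print('flat ref',fit(c,h,[.458,.18,0,3.3,0,0],[0,1,3,4,5],[.005,.005,2,3,3]))
a=load('side0')['image'].astype(int);b=load('s15')['image'].astype(int)
c=load('s15')
def sh(f,z,p,q):
  m=[]
  for k in('side0','s15'):
    i=load(k)['image'];x,y=w2p(c,[p])[0].astype(int);m.append(i[max(y-22,0):y+22,max(x-22,0):x+22].astype(np.float32).mean(2))
  print(f,np.round(cv2.phaseCorrelate(*m),2) if 0 else cv2.phaseCorrelate(*m)[0])
sh('round',0,[.665,.127,.091],0);sh('green',0,[.39,.003,.04],0);sh('square',0,[.675,-.182,.091],0)"
```

```text
time: 26.2
tcp_pos: [0.6346, -0.0219, 0.2382]
eef_rot: [3.141, -0.009, 0.031]
wrist_force: [0.5, -0.4, 0.3]
gripper_width: 0.0599
finger_force: 0.0
time: 27.03
tcp_pos: [0.6389, -0.274, 0.2313]
eef_rot: [3.141, 0.001, 0.028]
wrist_force: [0.4, 0.1, -0.1]
gripper_width: 0.0599
finger_force: 0.0
[ 0.5395 -0.0245  0.036   1.6743  0.7226  1.3676] 0.9817
[ 0.5381 -0.0212  0.04    1.5586  0.9822  1.67  ] 0.9789
[ 0.5366 -0.0179  0.044   1.4606  1.237   1.9505] 0.9759
(256, 190, 47, 40)
flat ref (array([0.4520584 , 0.18511379, 0.        , 2.75322758, 0.51991251,
       1.6835184 ]), np.float64(0.9896156274281789))
round (0.9187927189883709, 0.45015161242191226)
green (0.5030240211392467, 0.5565337985937155)
square (0.4730011235757061, 0.5375429704933268)
```

The twin's fitted tilt (0.7°, 1.4°) matches the known-flat reference (0.5°, 1.7°), and the best-fit height is 36 mm. It is level and nested, and the neighbouring tubs show no shift.

```bash
python3 -c "
from bench import job
print(job.finish_job())"
```

```text
the job is handed in; nothing more can be done
None
```

I slid the lower tub up against the shelf and pushed the matching tub over the edge; by camera fit it is level and nested in the rim. The round, square and green tubs showed no shift, I did not re-check the other table items, and the job is handed in.

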